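Hang the guard door on its lift-off hinges

ROBOT

A 6-joint arm with a two-finger parallel gripper is mounted at the origin on a cart in front of the work surface, level with it; the furniture and walls round the work are solid. World frame = base frame: x ahead of the robot, y to its left, z up, the work surface at z = 0. Lengths are in m, angles in rad, forces in N, time in s.
With the tool pointing down it reaches from about 0.35 to 0.775 m from the base axis. Payload 7.3 kg.
Tool frame: the origin (TCP) lies between the finger pads; the fingertips stand 14 mm ahead of it and the grasp point (between the pads) lies 5 mm behind it; x points along the fingers, y is the direction in which the jaws open and shut, and the axes are right-handed (so a half turn about x gives the same grasp; the last joint's range is limited). The gripper opens to 92 mm and grips with 3 to 60 N. Pads are 19 mm wide; open, the fingers measure 130 mm over their backs; the gripper's body (75 mm by 190 mm) begins 47 mm behind the grasp point.
Start: joints at [1.192, 0.342, 1.524, -0, 1.275, -0.146], TCP at [0.121, 0.511, 0.241] pointing down, gripper open.
Joint ranges: [-2.53, 2.53], [-0.77, 2.02], [0.04, 2.7], [-1, 4.14], [0.28, 2.66], [-3.11, 3.11]. Speed limits (rad/s): [2.57, 2.57, 3.14, 3.14, 3.14, 3.14].

INTERFACE

Orientations are given as [roll, pitch, yaw] about the fixed x, y, z axes, in that order (R = Rz(yaw) Ry(pitch) Rx(roll)).
In Python, from station import manip, vision gives the robot as it stands.
- The arm moves only by the tool drive_tool, never from a script. Its argument "increments" is a list of rows, each a list of 5 numbers: the shift along the world's x, y, z in m, then the turn about the world's z in rad, then the closure, from 0 (fully open) to 1 (shut). In form: [[dx, dy, dz, twist, gripper], ...]. A call has 1 to 20 rows; each row is the pose to reach, as a shift and turn from the pose measured when the call began; what a row does not reach only later rows make up. A row lasts 1/8 s, in which the tool goes at most 62.5 mm and 10.7 degrees, less where a joint would pass 70% of its speed; a pose out of reach is approached as far as the arm can. A call with a gripper value outside its range is refused whole. The fingers move at their own pace and stop on an object; "newtons" is the grip in N (left out, the last holds). Time passes only in rows, so rows that repeat a pose let the fingers close. It gives the time, the measured TCP pose, the force and the opening at its end, in the units of the state.
- manip.sense(): the state, without advancing time (a new reading comes with each control period).
- vision.snapshot(name): name is "scene" or "side" or "wrist"; returns a dict with "img" (420x560x3 uint8, red, green, blue), "K" (3x3 intrinsics, pixels), "R" (3x3) and "t" (3): a world point X has camera coordinates R X + t. Camera axes: x right, y down, z forward; pixel columns grow to the right and rows downward; lengths in m; the calibration is good to about 2 mm. A picture is of the moment at which its call begins. There is no depth.
- manip.close_job(): hands the job in, once; it reports no verdict.
The state is a dict: "clock": time; "joint_positions": joint angles; "qvel": joint speeds; "tau": joint torques, N m; "tcp_pos": TCP position; "tcp_rot": TCP orientation; "ft_force": force on the tool from outside, world axes, zero at the start; "moment": the same for the moment, N m; "gripper_width": finger opening in m.
Only numpy, scipy, OpenCV 4.12 (cv2) and the standard library are available. Lean on these libraries where they do the work, as an engineer would, in place of code of your own. Each camera call takes 0.05 s, during which the arm holds its last target.

TASK

Lift the loose guard door out of its wooden rack and, holding it open, lower its two hinge knuckles fully home onto the two upright pins of the spindle guard; the pin bracket is clamped somewhere along its slots, so feel for the pins and do not force the door. Then swing the hung door shut against the jamb and let go.

Things in the scene. Friction and masses are not known exactly. Their poses are not given: they have to be found in the camera images.
- guard: Green sheet-steel spindle guard, open at the front, grey motor behind, fixed to the bench, 0.19 m high, with two upright pins at its front. Origin: on the bench under the middle of the housing; z up, x from the open front to the motor, y from the hinge side to the jamb side. Its pins bend and its paint chips if the door is pressed on it with more than 40 N.
- hinge_middle (a point): Fixed point on the guard at (-0.078, -0.070, 0.063) in its frame; guard axes. Two vertical steel pins stand one above the other on one axis: the lower one's shoulder is at this height, the upper one's 80 mm higher. Their bracket is clamped in slots, at an unmeasured place up to 14 mm either way from here along y; in x the axis goes through this point.
- upper_arm (a point): Fixed point on the guard, 68 mm above hinge_middle: underside of the bracket's upper arm; guard axes. The pins are 8 mm thick, 16 mm long, with blunt tips, only slightly chamfered. Under each lies a 17 mm shoulder disc on an arm, 12 mm deep, that runs back (+x). So bring the door in from the front, 18 to 45 mm above its seated height, the lower knuckle below this arm, then lower it.
- hood (a point): Middle of the underside of the fixed flat hood (44 mm in x, 58 mm in y, 4 mm thick) that overhangs the free end of the shut door by 20 mm in front of the pins, 5 mm above its panel; guard axes. It lets the door be lowered only while open by more than 0.35 rad (1.2 to 1.5 is easy); the swing itself passes beneath it.
- jamb (a point): Middle of the front face of the upright jamb (18 mm wide, 145 mm high) that the back of the shut door comes to rest on, 5 mm behind the pins' axis; guard axes. Shut, the door's axes are parallel to the guard's.
- door_grip (a point): In the middle of the steel lug (36 mm along the door, 10 mm thick, top 25 mm above this point, panel edge 40 mm below) on top of the door: pinch its 10 mm from above. Axes: z up, y along the panel from hinge to free edge, x through it; opening turns it positively about z. Hinge axis at y -0.060. Loose, 0.25 to 0.45 kg; starts upright in the rack, hinge side away from the robot.
- lower_knuckle (a point): On the door's hinge axis, at the under face of its lower knuckle (steel tube, outside 17 mm, bore 10.4 mm, 18 mm high), 0.155 m below door_grip and 45 mm above the door's lower edge; door axes. Seated, it lies on the lower shoulder, at the height of hinge_middle.
- upper_knuckle (a point): On the door's hinge axis, at the under face of the upper knuckle, the same tube 80 mm higher; door axes.
- door_edge (a point): Middle of the free upright edge of the door (panel of green sheet steel, 6 mm thick, 137 x 160 mm), 0.150 m from the hinge axis; door axes.
- door: The same door; origin on its hinge axis, level with its lower edge; door axes.
- rack: Wooden rack fixed on the bench, 100 x 92 x 52 mm, with a slot 7 mm wide and 40 mm deep along its x, in which the door stands. Origin: centre of its underside; z up.
Mind the look-alikes: they are no part of the job. Of the things shaped like the door, the green one is meant.

How it is judged:
On the way:
1. the door hangs open on both pins, its knuckles home on their shoulders (z of lower_knuckle in the frame of hinge_middle between -0.003 and 0.003 m and x of lower_knuckle in the frame of hinge_middle between -0.004 and 0.004 m and x of upper_knuckle in the frame of hinge_middle between -0.004 and 0.004 m and y of lower_knuckle in the frame of hinge_middle between -0.018 and 0.018 m and angle between lower_knuckle's own z axis and vertical below 0.06 rad and x of door_edge in the frame of hinge_middle below -0.045 m), for 0.2 s.
At the end, for the whole second after the job is handed in: Both knuckles rest on their shoulders (within 3 mm in height, 4 mm sideways, door tilted less than 0.06 rad), the door is shut (its free edge not more than 10 mm in front of the hinge axis), let go and still (z of lower_knuckle in the frame of hinge_middle between -0.003 and 0.003 m and x of lower_knuckle in the frame of hinge_middle between -0.004 and 0.004 m and x of upper_knuckle in the frame of hinge_middle between -0.004 and 0.004 m and y of lower_knuckle in the frame of hinge_middle between -0.018 and 0.018 m and angle between lower_knuckle's own z axis and vertical below 0.06 rad and x of door_edge in the frame of hinge_middle above -0.01 m and y of door_edge in the frame of hinge_middle above 0.12 m and contact force between door and the fingers below 0.2 N and linear speed of door below 0.02 m/s); the robot touches nothing.
It fails at once if the door is pressed on the guard or its pins with more than 40 N (contact force between door and guard above 40 N).
It also fails if it takes over 51 s, if anything falls off the work surface, if the arm or the gripper's body presses on something with over 40 N, if the wrist force passes 120 N, or if a joint passes its speed limit or range.

## Working session

There is one attempt and no reset: what is moved stays moved. The work goes in short steps, Python scripts to look and compute and a tool call to move; the robot and the scene stay as the last step left them, time stands still between calls to the robot, and variables do not carry over. Pictures are saved under pics/ and viewed, and the job is handed in when it is done.

Besides the shell and the picture viewer there is one more tool, called after "Emit:" as a command line: name --pt "numbers of a row" for each row, then --argument value for the rest. drive_tool: Moves the arm, as the interface text tells. Its arguments: {"type":"object","properties":{"increments":{"type":"array"},"newtons":{"type":"number"}},"required":["increments"]}

```bash
mkdir -p pics; ls; python3 - <<'E'
from station import manip, vision
import cv2, pickle
s=manip.sense(); print(s)
d={}
for n in ["scene","side","wrist"]:
    v=vision.snapshot(n); d[n]=v
    cv2.imwrite(f"pics/a_{n}.png",v["img"][:,:,::-1]); print(n,v["K"].tolist(),v["R"].round(4).tolist(),v["t"].round(4).tolist())
pickle.dump(d,open("a.pkl","wb"))
E
```

```text
pics
{'clock': 0.0, 'joint_positions': array([ 1.19198318e+00,  3.42682341e-01,  1.52503383e+00,  9.26052097e-06,
        1.27540655e+00, -1.45980250e-01]), 'qvel': array([ 6.64791891e-04, -8.75163620e-04, -6.80891915e-04,  1.78353075e-03,
        7.70908446e-05,  1.34638194e-03]), 'tau': array([ 2.37652013e-03, -4.31236947e+01, -2.44220996e+01,  7.18819303e-02,
        5.60354919e-02, -1.42009303e-04]), 'tcp_pos': array([0.12095323, 0.51046957, 0.24006005]), 'tcp_rot': array([-1.72256405,  1.56926624, -1.95539964]), 'ft_force': array([0.01255623, 0.50540316, 0.08284394]), 'moment': array([ 0.0011155 , -0.02662659,  0.00931021]), 'gripper_width': 0.09164859552471315}
scene [[476.7586929024275, 0.0, 270.1185780937881], [0.0, 476.7586929024275, 211.09437955153462], [0.0, 0.0, 1.0]] [[-0.8573, -0.5149, -0.0039], [-0.3336, 0.5612, -0.7575], [0.3922, -0.6481, -0.6529]] [0.4166, 0.3161, 0.7585]
side [[521.8088771172086, 0.0, 269.9488826404512], [0.0, 521.8088771172086, 219.64133483834576], [0.0, 0.0, 1.0]] [[0.9885, -0.1512, -0.0097], [-0.1058, -0.6431, -0.7585], [0.1085, 0.7507, -0.6516]] [-0.5446, 0.1181, 1.271]
wrist [[356.25849213069904, 0.0, 281.65464131509896], [0.0, 356.25849213069904, 213.53771779585762], [0.0, 0.0, 1.0]] [[0.2297, 0.9733, -0.0007], [0.9404, -0.2218, 0.2579], [0.2509, -0.0599, -0.9662]] [-0.5259, -0.0331, 0.389]
```

View pics/a_scene.png

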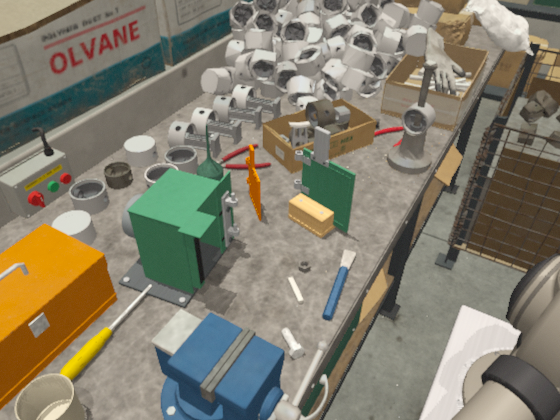

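View pics/a_side.png

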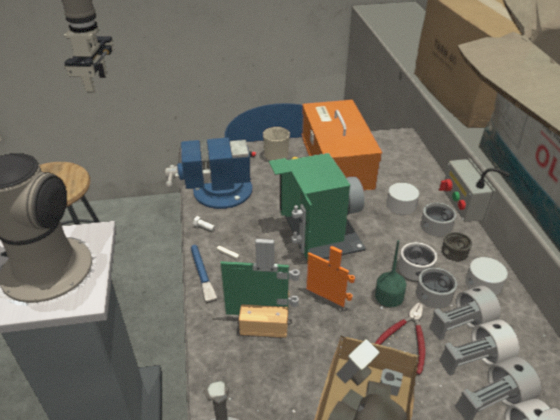

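View pics/a_wrist.png

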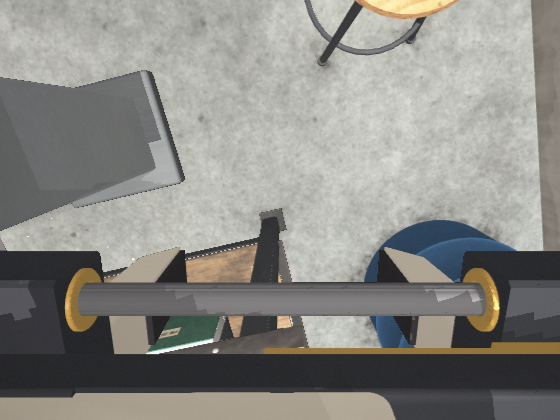

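Scene: the green door stands in the rack at about (325,190), with the guard at (185,230). Side: door at (257,290), guard at (320,200). An orange decoy lies between the two. I'll zoom in next.

```bash
python3 - <<'E'
import cv2, pickle
d=pickle.load(open("a.pkl","rb"))
def crop(n,x0,y0,x1,y1,f,o):
    im=d[n]["img"][y0:y1,x0:x1,::-1]; im=cv2.resize(im,None,fx=f,fy=f,interpolation=cv2.INTER_CUBIC)
    cv2.imwrite(o,im)
crop("scene",110,110,370,310,3,"pics/b1.png")
crop("side",200,140,380,350,2.8,"pics/b2.png")
E
```

```text
(no output)
```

View pics/b1.png

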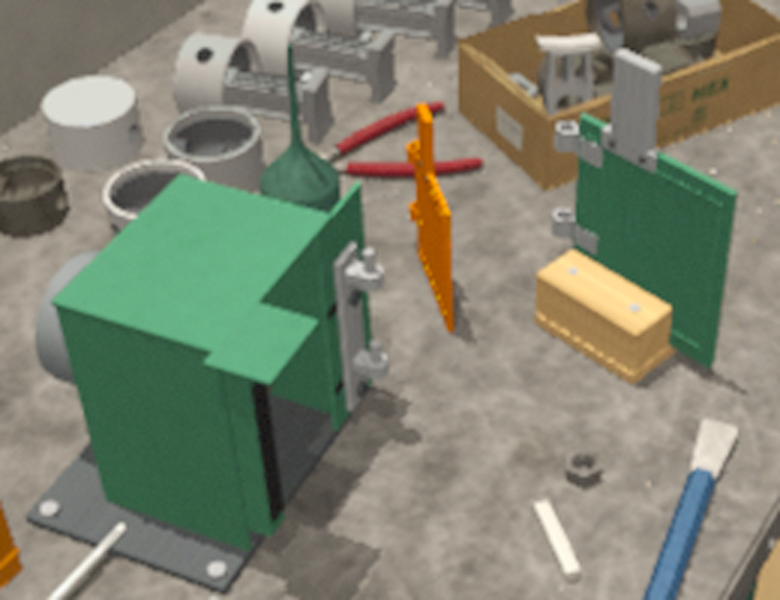

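View pics/b2.png

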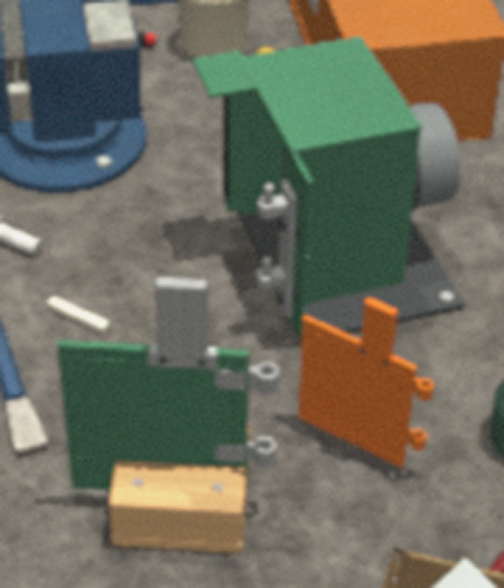

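```bash
cat > h.py <<'E'
import numpy as np, cv2
def crop(v,x0,y0,x1,y1,f,o):
    im=v["img"][y0:y1,x0:x1,::-1]; im=cv2.resize(im,None,fx=f,fy=f,interpolation=cv2.INTER_CUBIC)
    for i in range(x0,x1,10):
        cv2.line(im,((i-x0)*f,0),((i-x0)*f,8 if i%50 else 16),(0,0,255),1)
    for j in range(y0,y1,10):
        cv2.line(im,(0,(j-y0)*f),(8 if j%50 else 16,(j-y0)*f),(0,0,255),1)
    cv2.imwrite(o,im)
def P(v): return v["K"]@np.c_[v["R"],v["t"]]
def tri(va,pa,vb,pb):
    X=cv2.triangulatePoints(P(va),P(vb),np.array(pa,float).reshape(2,1),np.array(pb,float).reshape(2,1))
    X=(X[:3]/X[3]).ravel()
    e=[np.linalg.norm(pr(v,X)-p) for v,p in((va,pa),(vb,pb))]
    return X,e
def pr(v,X):
    c=v["K"]@(v["R"]@np.asarray(X)+v["t"]); return c[:2]/c[2]
def ray(v,p,z):
    d=v["R"].T@np.linalg.inv(v["K"])@np.array([p[0],p[1],1.]); c=-v["R"].T@v["t"]
    return c+d*(z-c[2])/d[2]
E
python3 - <<'E'
import pickle
from h import *
d=pickle.load(open("a.pkl","rb"))
crop(d["scene"],215,180,255,260,7,"pics/c1.png")
crop(d["side"],265,190,325,260,8,"pics/c2.png")
crop(d["scene"],285,120,365,240,5,"pics/c3.png")
crop(d["side"],210,230,310,340,5,"pics/c4.png")
E
```

```text
(no output)
```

View pics/c1.png

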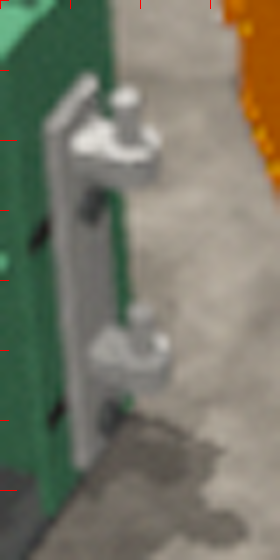

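View pics/c2.png

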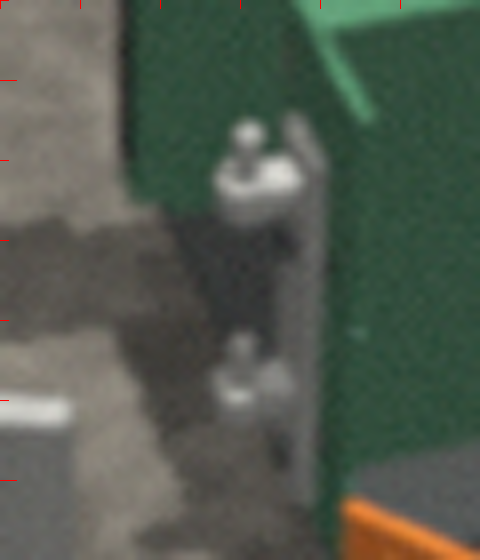

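View pics/c3.png

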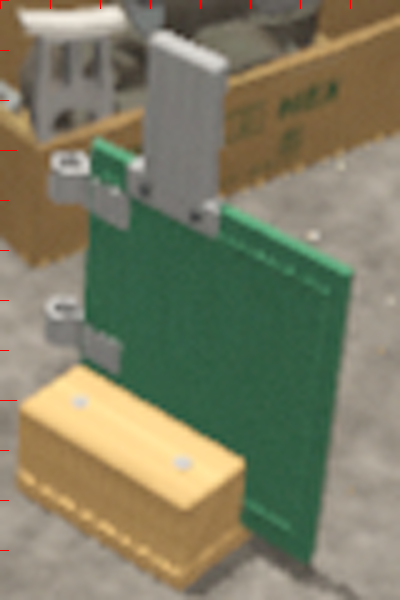

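View pics/c4.png

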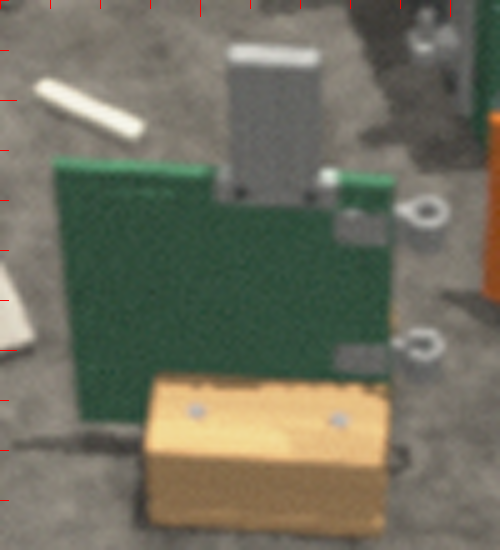

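```bash
python3 - <<'E'
import pickle
from h import *
d=pickle.load(open("a.pkl","rb")); A=d["scene"];B=d["side"]
def c(p,o,f): return (np.array(p)+.5)/f-.5+np.array(o)
T={}
def t(n,ps,pb):
    X,e=tri(A,ps,B,pb); print(n,X.round(4),np.round(e,2)); T[n]=X
c1=lambda *p:c(p,(215,180),7); c2=lambda *p:c(p,(265,190),8); c3=lambda *p:c(p,(285,120),5); c4=lambda *p:c(p,(210,230),5)
b1=lambda *p:c(p,(110,110),3); b2=lambda *p:c(p,(200,140),2.8)
t("uppin",c1(126,96),c2(250,132)); t("lowpin",c1(141,312),c2(242,344))
t("uk",c3(70,160),c4(430,211)); t("lk",c3(64,306),c4(423,344))
t("lug",c3(190,53),c4(275,55))
t("free",c3(352,270),c4(57,160)); t("hingetop",c3(98,142),c4(392,177))
t("bh",b1(183,178),b2(418,125)); t("bj",b1(60,303),b2(360,40)); t("fh",b1(362,185),b2(305,182))
t("hoodcorner_jf",b1(277,380),b2(195,57))
t("rackL",c3(80,366),c4(388,385))
y=T["free"]-T["uk"]; print("dooryaw",np.arctan2(-y[0],y[1]))
y=T["bj"]-T["bh"]; print("gy",np.arctan2(-y[0],y[1])); 
from station import manip
from scipy.spatial.transform import Rotation as R
s=manip.sense(); M=R.from_euler("xyz",s["tcp_rot"]).as_matrix(); print(M.round(3), "jaw yaw",np.arctan2(M[1,1],M[0,1]))
E
```

```text
uppin [ 0.6035 -0.0539  0.1577] [0.37 0.27]
lowpin [ 0.6033 -0.0539  0.0764] [0.16 0.11]
uk [ 0.5651 -0.2528  0.1535] [0.32 0.29]
lk [ 0.5644 -0.2527  0.0734] [0.03 0.03]
lug [ 0.5057 -0.2378  0.2336] [0.5  0.44]
free [ 0.4194 -0.2176  0.1708] [0.62 0.52]
hingetop [ 0.55   -0.2483  0.1706] [0.48 0.43]
bh [ 0.7329 -0.0283  0.1845] [0.6  0.43]
bj [0.7159 0.1056 0.1825] [0.86 0.52]
fh [ 0.6267 -0.0834  0.1828] [0. 0.]
hoodcorner_jf [0.5635 0.0958 0.1869] [2.03 1.15]
rackL [ 0.5514 -0.2488  0.0455] [0.5  0.45]
dooryaw 1.3338983113683436
gy 0.1264465305378759
[[-0.     0.231  0.973]
 [-0.001  0.973 -0.231]
 [-1.    -0.001 -0.   ]] jaw yaw 1.338017137555837
```

```bash
python3 - <<'E'
import pickle
from h import *
d=pickle.load(open("a.pkl","rb")); A=d["scene"];B=d["side"]
def c(p,o,f): return (np.array(p)+.5)/f-.5+np.array(o)
b1=lambda *p:c(p,(110,110),3); b2=lambda *p:c(p,(200,140),2.8)
a=ray(A,b1(30,518),.004); b=ray(A,b1(225,590),.004); print(a,b,"yaw from plate x edge",np.arctan2(*(a-b)[[1,0]]))
a=ray(A,b1(48,508),.006); b=ray(A,b1(216,570),.006); print("screws",np.arctan2(*(a-b)[[1,0]]))
b=ray(B,b2(462,303),.004); 
print(b)
for n,p,q in [("decoy top hinge lug",(425,106),(380,303)),("decoy free top?",(445,205),(303,318)),("vise",(240,0),(140,80))]:
    print(n,*tri(A,b1(*p),B,b2(*q)))
# roof edge bj-? hood corner left front
for n,p,q in [("hood fj",(277,380),(205,92)),("hood",(207,360),(195,57)),]:
    print(n,*tri(A,b1(*p),B,b2(*q)))
# estimate of vise top
print(tri(A,(243,325),B,(215,145)))
E
```

```text
[0.75187243 0.14406474 0.004     ] [0.60182201 0.12434731 0.004     ] yaw from plate x edge 0.1306567156030052
screws 0.1269838556101887
[ 0.78208293 -0.05983733  0.004     ]
decoy top hinge lug [ 0.65790058 -0.20837479  0.16394634] [np.float64(0.2285421117008571), np.float64(0.20287328212305616)]
decoy free top? [ 0.61255442 -0.1662038   0.11662901] [np.float64(1.4967038310846654), np.float64(1.2440054018954105)]
vise [ 0.56692525 -0.02483891  0.31381121] [np.float64(52.71632850532862), np.float64(38.04381505063011)]
hood fj [0.57344639 0.07853571 0.16361331] [np.float64(1.3069562653311915), np.float64(0.7704783602950137)]
hood [0.57982964 0.10873007 0.18925189] [np.float64(10.537925896881356), np.float64(6.028601308496341)]
(array([0.42664896, 0.20149138, 0.17318898]), [np.float64(11.515174543828369), np.float64(5.238214142529024)])
```

Emit:
drive_tool --pt "0.02 -0.03 0.05 0 0" --pt "0.05 -0.075 0.09 0 0" --pt "0.08 -0.12 0.12 0 0" --pt "0.11 -0.17 0.12 0 0" --pt "0.14 -0.22 0.12 0 0" --pt "0.17 -0.27 0.12 0 0" --pt "0.2 -0.32 0.12 0 0" --pt "0.23 -0.37 0.12 0 0" --pt "0.26 -0.42 0.12 0 0" --pt "0.28 -0.47 0.12 0 0" --pt "0.3 -0.52 0.12 0 0" --pt "0.32 -0.57 0.12 0 0" --pt "0.34 -0.62 0.12 0 0" --pt "0.36 -0.67 0.12 0 0" --pt "0.375 -0.71 0.12 0 0" --pt "0.385 -0.748 0.12 0 0" --pt "0.385 -0.748 0.12 0 0" --pt "0.385 -0.748 0.12 0 0"

```text
clock: 2.4
tcp_pos: [0.5058, -0.2369, 0.3599]
tcp_rot: [-2.786, 1.57, -3.019]
ft_force: [0.7, -0.1, 0.8]
gripper_width: 0.0917
```

```bash
python3 - <<'E'
from station import manip, vision
import cv2
s=manip.sense(); print(s["clock"],s["tcp_pos"],s["tcp_rot"],s["joint_positions"].round(3),s["ft_force"])
v=vision.snapshot("wrist"); cv2.imwrite("pics/d_w.png",v["img"][:,:,::-1])
E
```

```text
2.4 [ 0.50576608 -0.23687     0.3598883 ] [-2.78572188  1.5696262  -3.01862528] [-5.750e-01  3.480e-01  1.192e+00 -1.000e-03  1.603e+00 -1.913e+00] [ 0.67795694 -0.13683369  0.77468829]
```

View pics/d_w.png

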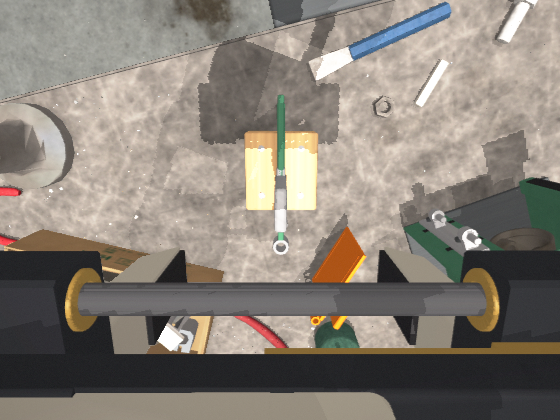

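The wrist view shows the lug and door centred at column 281 and aligned with the jaws. The knuckle ring is at (280,247), and the pins are visible at (438,217) and (470,238). Next I'll measure these and descend.

```bash
python3 - <<'E'
from station import vision
from h import *
import pickle
v=vision.snapshot("wrist"); pickle.dump(v,open("w.pkl","wb"))
crop(v,400,180,520,270,6,"pics/e1.png"); crop(v,240,85,320,260,4,"pics/e2.png")
E
```

```text
(no output)
```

View pics/e1.png

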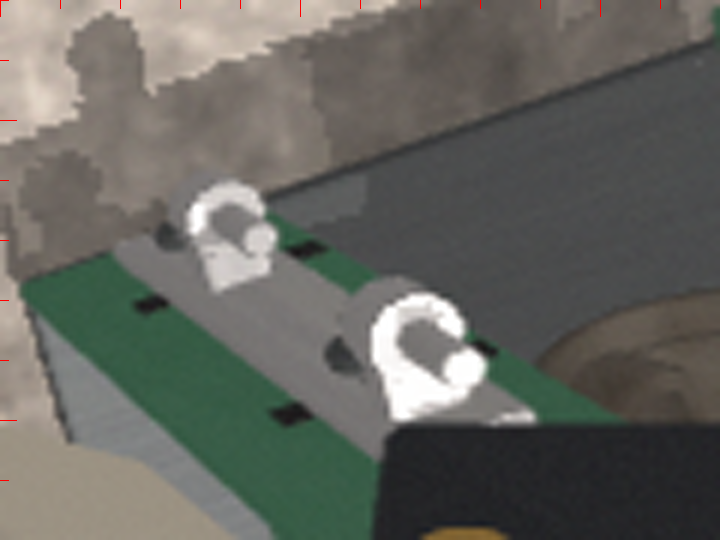

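View pics/e2.png

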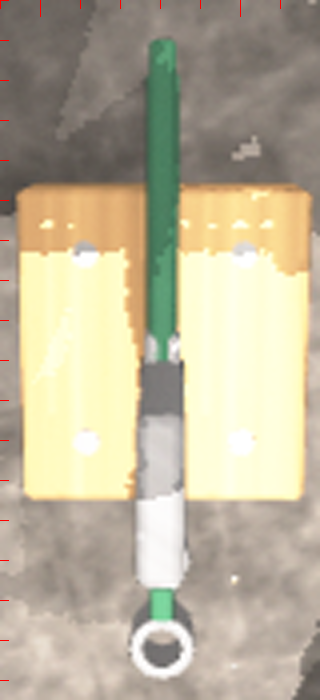

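Emit:
drive_tool --pt "0 -0.001 -0.04 0 0" --pt "0 -0.001 -0.08 0 0" --pt "0 -0.001 -0.12 0 0" --pt "0 -0.001 -0.145 0 0" --pt "0 -0.001 -0.153 0 0" --pt "0 -0.001 -0.153 0 0"

```text
clock: 3.25
tcp_pos: [0.5061, -0.2368, 0.2081]
tcp_rot: [-1.116, 1.57, -1.347]
ft_force: [-0.6, -1.3, 0.2]
gripper_width: 0.092
```

```bash
python3 - <<'E'
from h import *
import pickle
v=pickle.load(open("w.pkl","rb"))
def c(p,o,f): return (np.array(p)+.5)/f-.5+np.array(o)
print("up",ray(v,c((463,366),(400,180),6),.159)); print("lo",ray(v,c((261,238),(400,180),6),.079))
print("upsh",ray(v,c((420,340),(400,180),6),.143)); print("losh",ray(v,c((228,219),(400,180),6),.063))
print("uk",ray(v,c((161,648),(240,85),4),.155));print("lug",ray(v,c((162,543),(240,85),4),.237))
print("edgefree",ray(v,c((162,42),(240,85),4),.172))
E
```

```text
up [ 0.60237858 -0.05260764  0.159     ]
lo [ 0.60253092 -0.05205484  0.079     ]
upsh [ 0.60327903 -0.05187751  0.143     ]
losh [ 0.60283438 -0.05214706  0.063     ]
uk [ 0.56404448 -0.25058462  0.155     ]
lug [ 0.51361886 -0.23803722  0.237     ]
edgefree [ 0.41935122 -0.21602209  0.172     ]
```

Emit:
drive_tool --pt "0 -0.0005 -0.001 0 0.5" --pt "0 -0.0005 -0.001 0 1" --pt "0 -0.0005 -0.001 0 1" --pt "0 -0.0005 -0.001 0 1" --pt "0 -0.0005 -0.001 0 1" --pt "0 -0.0005 -0.001 0 1" --newtons 40

```text
clock: 4.0
tcp_pos: [0.5061, -0.2374, 0.2071]
tcp_rot: [-1.15, 1.57, -1.381]
ft_force: [0.3, 0.1, -0.6]
gripper_width: 0.0361
```

Emit:
drive_tool --pt "0 0 0 0 1" --pt "0 0 0 0 1" --pt "0 0 0 0 1" --pt "0 0 0 0 1"

```text
clock: 4.5
tcp_pos: [0.506, -0.2375, 0.2071]
tcp_rot: [-1.199, 1.569, -1.43]
ft_force: [-1.0, -0.9, -0.5]
gripper_width: 0.0096
```

Emit:
drive_tool --pt "0 0 0 0 1" --pt "0 0 0.01 0 1" --pt "0 0 0.025 0 1" --pt "0 0 0.04 0 1" --pt "0 0 0.055 0 1" --pt "0 0 0.06 0 1" --pt "0 0 0.06 0 1"

```text
clock: 5.38
tcp_pos: [0.5061, -0.2374, 0.2674]
tcp_rot: [-0.912, 1.569, -1.143]
ft_force: [-0.0, 0.2, -3.8]
gripper_width: 0.0098
```

```bash
python3 - <<'E'
from station import manip, vision
from h import *
import pickle
s=manip.sense(); print(s["clock"],s["tcp_pos"],s["tcp_rot"],s["ft_force"],s["moment"],s["gripper_width"])
d={n:vision.snapshot(n) for n in ["wrist","scene","side"]}
pickle.dump(d,open("f.pkl","wb"))
cv2.imwrite("pics/f_w.png",d["wrist"]["img"][:,:,::-1])
crop(d["scene"],260,80,380,230,4,"pics/f1.png"); crop(d["side"],200,190,320,340,4,"pics/f2.png")
E
```

```text
5.375 [ 0.50612283 -0.23743779  0.26744061] [-0.91220333  1.56902712 -1.14304825] [-0.02387146  0.20501584 -3.83111278] [-0.05921699 -0.04367588 -0.04444589] 0.009847052245926606
```

View pics/f_w.png

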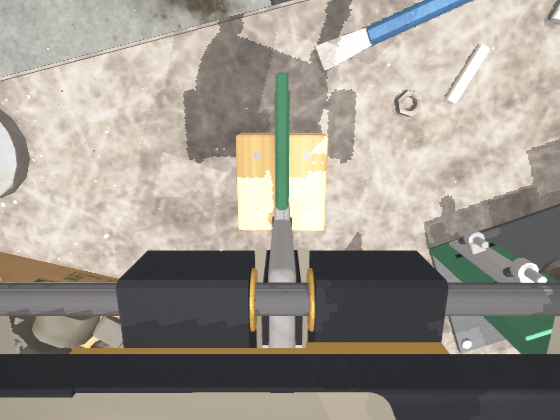

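View pics/f1.png

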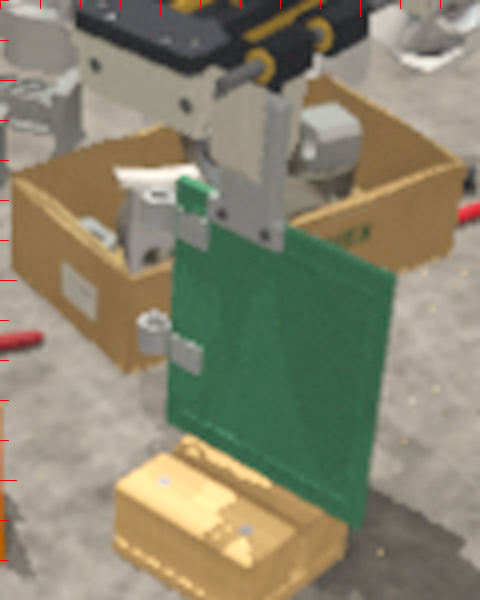

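View pics/f2.png

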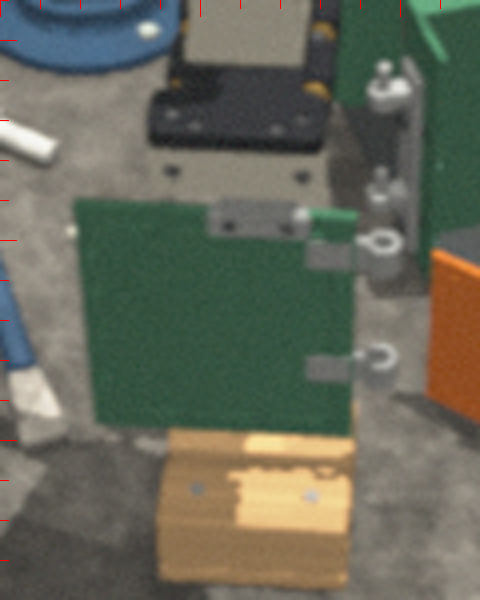

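```bash
python3 - <<'E'
from h import *
import pickle
d=pickle.load(open("f.pkl","rb")); A=d["scene"];B=d["side"]
def c(p,o,f): return (np.array(p)+.5)/f-.5+np.array(o)
for p,q in [((157,193),(384,243)),((154,318),(378,356))]:
    print(tri(A,c(p,(260,80),4),B,c(q,(200,190),4)))
print(tri(A,c((395,275),(260,80),4),B,c((78,200),(200,190),4)))
E
```

```text
(array([ 0.56494459, -0.25186138,  0.21286594]), [np.float64(0.31327432549148665), np.float64(0.28644638182376153)])
(array([ 0.56366766, -0.25198308,  0.13380012]), [np.float64(0.3123963781244327), np.float64(0.28545856249338797)])
(array([ 0.41991056, -0.21767411,  0.23048891]), [np.float64(0.7558716191729828), np.float64(0.6298456180210593)])
```

Emit:
drive_tool --pt "-0.02 0.005 0 0 1" --pt "-0.05 0.015 0 0 1" --pt "-0.08 0.04 0 0 1" --pt "-0.09 0.075 0 0 1" --pt "-0.09 0.11 0 0 1" --pt "-0.085 0.145 -0.01 0 1" --pt "-0.075 0.17 -0.02 0 1" --pt "-0.06 0.186 -0.024 0 1" --pt "-0.04 0.1885 -0.024 0 1" --pt "-0.02 0.191 -0.024 0 1" --pt "-0.01 0.1925 -0.024 0 1" --pt "-0.01 0.1925 -0.024 0 1"

```text
clock: 7.02
tcp_pos: [0.4957, -0.0447, 0.242]
tcp_rot: [-2.711, 1.569, -2.942]
ft_force: [-0.6, 0.3, -4.0]
gripper_width: 0.0096
```

```bash
python3 - <<'E'
from station import manip, vision
from h import *
import pickle
s=manip.sense(); print(s["clock"],s["tcp_pos"],s["tcp_rot"],s["ft_force"],s["moment"],s["gripper_width"])
d={n:vision.snapshot(n) for n in ["wrist","scene","side"]}
pickle.dump(d,open("g.pkl","wb"))
cv2.imwrite("pics/g_w.png",d["wrist"]["img"][:,:,::-1])
crop(d["scene"],180,140,320,280,4,"pics/g1.png"); crop(d["side"],200,140,340,280,4,"pics/g2.png")
E
```

```text
7.025 [ 0.49572185 -0.04471386  0.24198901] [-2.71105951  1.56874809 -2.94167323] [-0.5733446   0.33187947 -3.95140942] [ 0.00498925 -0.05869511 -0.01402074] 0.009582885870683785
```

View pics/g_w.png

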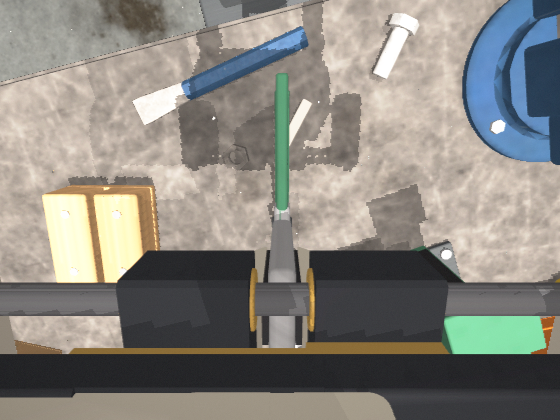

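View pics/g1.png

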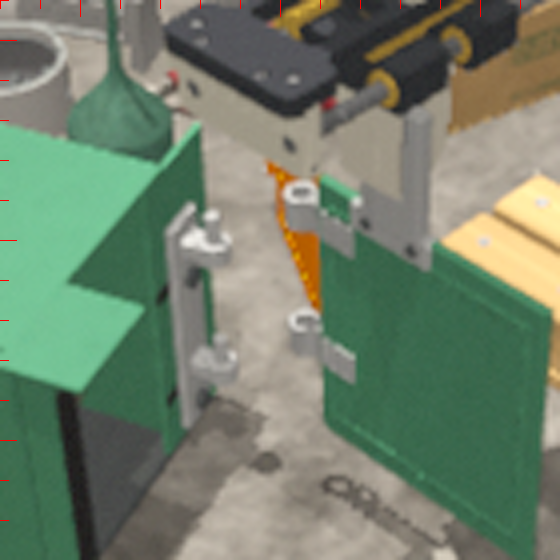

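View pics/g2.png

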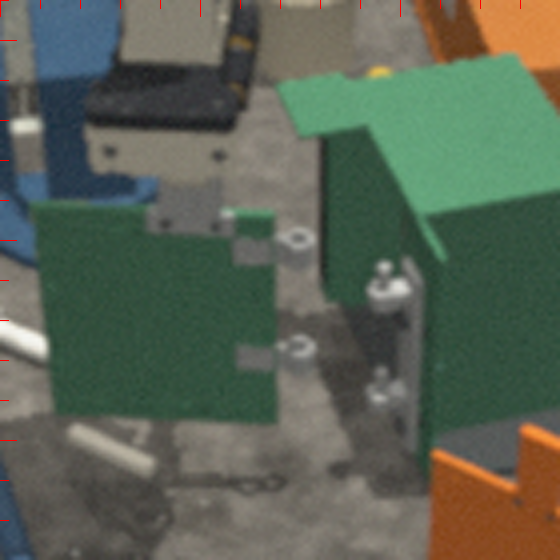

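```bash
python3 - <<'E'
from h import *
import pickle
d=pickle.load(open("g.pkl","rb")); A=d["scene"];B=d["side"]
def c(p,o,f): return (np.array(p)+.5)/f-.5+np.array(o)
for n,p,q in [("uk",(301,191),(299,241)),("lk",(306,321),(297,347)),("up",(212,220),(384,269)),("lp",(221,345),(381,375))]:
    X,e=tri(A,c(p,(180,140),4),B,c(q,(200,140),4)); print(n,X.round(4),np.round(e,2))
E
```

```text
uk [ 0.5539 -0.0597  0.1875] [0.2  0.14]
lk [ 0.5525 -0.0583  0.1076] [0.15 0.1 ]
up [ 0.6033 -0.0534  0.1549] [0.39 0.28]
lp [ 0.6032 -0.0531  0.0727] [0.47 0.33]
```

Emit:
drive_tool --pt "0.012 0.0015 0 0 1" --pt "0.025 0.003 0 0 1" --pt "0.037 0.0045 0 0 1" --pt "0.045 0.0055 0 0 1" --pt "0.0495 0.006 0 0 1" --pt "0.0495 0.006 0 0 1" --pt "0.0495 0.006 -0.006 0 1" --pt "0.0495 0.006 -0.009 0 1" --pt "0.0495 0.006 -0.009 0 1"

```text
clock: 8.3
tcp_pos: [0.5442, -0.0389, 0.233]
tcp_rot: [-2.779, 1.568, -3.01]
ft_force: [-0.0, 0.2, -3.7]
gripper_width: 0.0098
```

```bash
python3 - <<'E'
from station import manip, vision
from h import *
import pickle
s=manip.sense(); print(s["clock"],s["tcp_pos"],s["tcp_rot"],s["ft_force"],s["moment"],s["gripper_width"])
d={n:vision.snapshot(n) for n in ["scene","side"]}
pickle.dump(d,open("i.pkl","wb"))
crop(d["scene"],205,160,285,250,6,"pics/i1.png"); crop(d["side"],255,180,335,260,6,"pics/i2.png")
E
```

```text
8.3 [ 0.54422442 -0.03885233  0.23298532] [-2.77887616  1.56820883 -3.0101211 ] [-0.02781275  0.17619853 -3.6745049 ] [ 0.00523394 -0.03002288  0.01858579] 0.00979737584209954
```

View pics/i1.png

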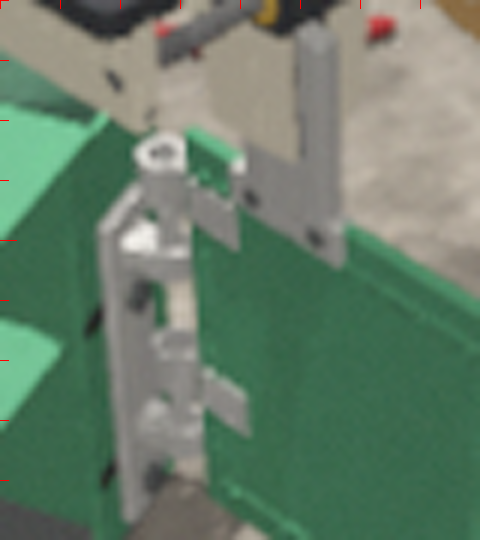

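View pics/i2.png

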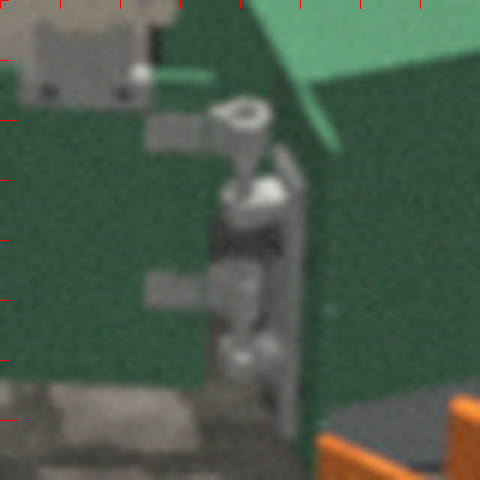

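```bash
python3 - <<'E'
from h import *
import pickle
d=pickle.load(open("i.pkl","rb")); A=d["scene"];B=d["side"]
def c(p,o,f): return (np.array(p)+.5)/f-.5+np.array(o)
for n,p,q in [("uk",(162,152),(245,112))]:
    X,e=tri(A,c(p,(205,160),6),B,c(q,(255,180),6)); print(n,X.round(4),np.round(e,2))
E
```

```text
uk [ 0.6027 -0.0521  0.1795] [0.17 0.12]
```

Emit:
drive_tool --pt "0.001 0 -0.001 0 1" --pt "0.001 0 -0.003 0 1" --pt "0.001 0 -0.005 0 1" --pt "0.001 0 -0.005 0 1"

```text
clock: 8.9
tcp_pos: [0.5454, -0.0389, 0.2281]
tcp_rot: [-2.726, 1.569, -2.957]
ft_force: [0.3, -0.4, -4.3]
gripper_width: 0.0098
```

Emit:
drive_tool --pt "0 0 -0.001 0 1" --pt "0 0 -0.002 0 1" --pt "0 0 -0.002 0 1"

```text
clock: 9.28
tcp_pos: [0.5453, -0.0389, 0.226]
tcp_rot: [-2.763, 1.568, -2.994]
ft_force: [0.6, -0.9, -4.6]
gripper_width: 0.0099
```

Emit:
drive_tool --pt "0 0 -0.001 0 1" --pt "0 0 -0.002 0 1" --pt "0 0 -0.002 0 1"

```text
clock: 9.65
tcp_pos: [0.5453, -0.0388, 0.2239]
tcp_rot: [-2.782, 1.568, -3.013]
ft_force: [-0.1, -0.6, -3.5]
gripper_width: 0.0097
```

Emit:
drive_tool --pt "0 0 -0.001 0 1" --pt "0 0 -0.002 0 1" --pt "0 0 -0.003 0 1" --pt "0 0 -0.003 0 1"

```text
clock: 10.15
tcp_pos: [0.5452, -0.0389, 0.2208]
tcp_rot: [-2.801, 1.568, -3.032]
ft_force: [-0.4, -0.5, -4.0]
gripper_width: 0.0099
```

```bash
python3 - <<'E'
from station import manip, vision
from h import *
s=manip.sense(); print(s["clock"],s["tcp_pos"],s["ft_force"],s["moment"],s["gripper_width"])
d={n:vision.snapshot(n) for n in ["scene","side"]}
crop(d["scene"],205,160,285,250,5,"pics/j1.png"); crop(d["side"],255,180,335,260,5,"pics/j2.png")
a=cv2.imread("pics/j1.png");b=cv2.imread("pics/j2.png"); cv2.imwrite("pics/j.png",np.hstack([a[:400],b[:400]]))
E
```

```text
10.15 [ 0.54523385 -0.03886774  0.22079794] [-0.37415136 -0.48668758 -3.97188999] [ 0.01168117 -0.04274051 -0.02409728] 0.009899272937692698
```

View pics/j.png

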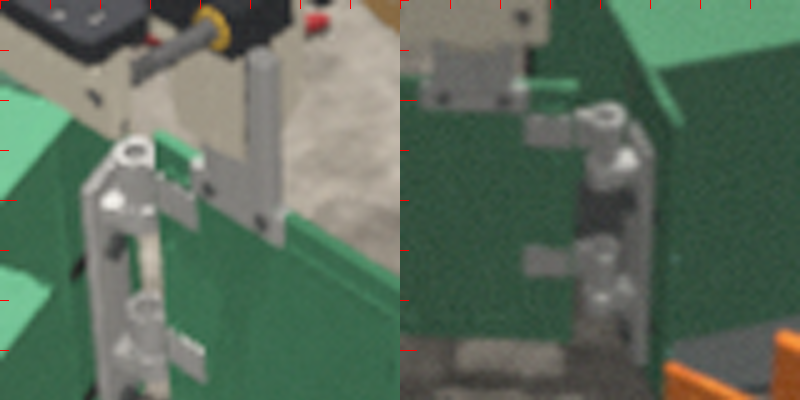

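The pins are inside both knuckles: the knuckles overlap them and there is no contact force. I'll keep lowering in small steps.

Emit:
drive_tool --pt "0 0 -0.0015 0 1" --pt "0 0 -0.003 0 1" --pt "0 0 -0.0045 0 1" --pt "0 0 -0.005 0 1" --pt "0 0 -0.005 0 1"

```text
clock: 10.88
tcp_pos: [0.5453, -0.0389, 0.2159]
tcp_rot: [-2.794, 1.568, -3.026]
ft_force: [0.1, 0.0, -3.5]
gripper_width: 0.0097
```

Emit:
drive_tool --pt "0 0 -0.001 0 1" --pt "0 0 -0.0015 0 1" --pt "0 0 -0.0015 0 1"

```text
clock: 11.25
tcp_pos: [0.5453, -0.0388, 0.2144]
tcp_rot: [-2.797, 1.568, -3.028]
ft_force: [0.4, 0.0, -4.0]
gripper_width: 0.0097
```

Emit:
drive_tool --pt "0 0 -0.001 0 1" --pt "0 0 -0.001 0 1"

```text
clock: 11.5
tcp_pos: [0.5452, -0.0388, 0.2133]
tcp_rot: [-2.826, 1.568, -3.057]
ft_force: [0.5, 0.2, -4.2]
gripper_width: 0.0099
```

Emit:
drive_tool --pt "0 0 -0.0007 0 1" --pt "0 0 -0.0007 0 1"

```text
clock: 11.75
tcp_pos: [0.5453, -0.0388, 0.2131]
tcp_rot: [-2.721, 1.568, -2.952]
ft_force: [-1.8, 0.8, 2.1]
gripper_width: 0.0098
```

```bash
python3 - <<'E'
from station import manip, vision
from h import *
s=manip.sense(); print(s["clock"],s["tcp_pos"],s["ft_force"],s["moment"],s["gripper_width"],s["joint_positions"].round(2))
d={n:vision.snapshot(n) for n in ["scene","side"]}
crop(d["scene"],205,160,285,250,5,"pics/k1.png"); crop(d["side"],255,180,335,260,5,"pics/k2.png")
a=cv2.imread("pics/k1.png");b=cv2.imread("pics/k2.png"); cv2.imwrite("pics/k.png",np.hstack([a[:400],b[:400]]))
cv2.imwrite("pics/k_full.png",d["scene"]["img"][:,:,::-1])
E
```

```text
11.75 [ 0.54525564 -0.0388366   0.21313396] [-1.82076462  0.82991188  2.10233785] [ 0.04500149  0.29589839 -0.02673299] 0.009847674099934116 [-0.21  0.41  1.51 -0.    1.23 -1.55]
```

View pics/k.png

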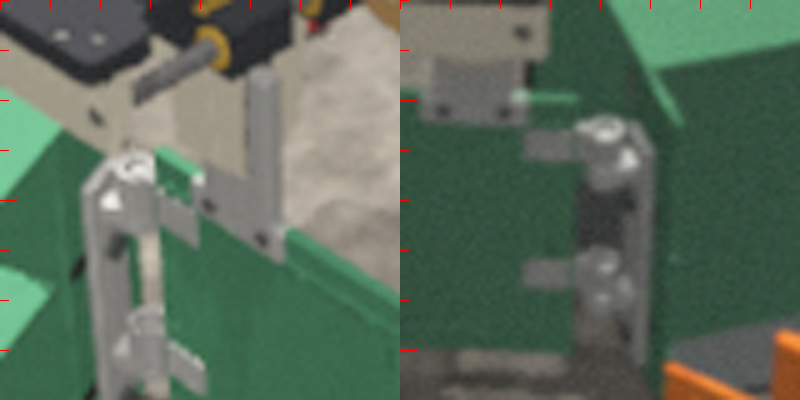

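View pics/k_full.png

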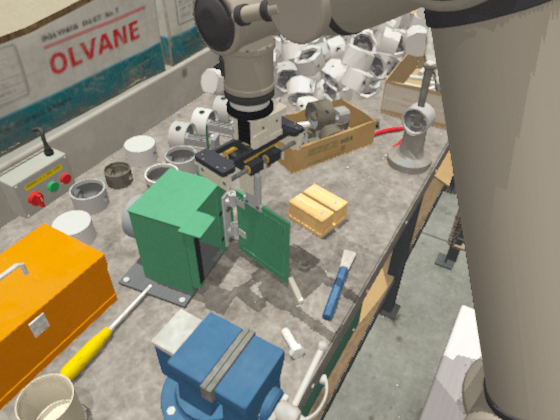

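```bash
python3 - <<'E'
import numpy as np
f=lambda p:0.06*np.array([-np.sin(p),np.cos(p)])
p0=1.334
for a in [.08,.16,.24,.32,.4,.5,.6,.7,.8,.9,1.0,1.1,1.15,1.2,1.22]: print(a,(f(p0-a)-f(p0)).round(4), (f(p0-a)-f(p0-.4)).round(4),(f(p0-a)-f(p0-.8)).round(4))
E
```

```text
0.08 [0.0013 0.0046] [-0.0088 -0.017 ] [-0.0265 -0.033 ]
0.16 [0.003  0.0091] [-0.0071 -0.0125] [-0.0248 -0.0285]
0.24 [0.005  0.0135] [-0.0051 -0.0081] [-0.0228 -0.0241]
0.32 [0.0074 0.0176] [-0.0027 -0.004 ] [-0.0204 -0.0199]
0.4 [0.0101 0.0216] [0. 0.] [-0.0177 -0.016 ]
0.5 [0.0139 0.0262] [0.0038 0.0046] [-0.0139 -0.0113]
0.6 [0.0181 0.0305] [0.008  0.0089] [-0.0097 -0.0071]
0.7 [0.0228 0.0343] [0.0127 0.0127] [-0.005  -0.0033]
0.8 [0.0278 0.0376] [0.0177 0.016 ] [0. 0.]
0.9 [0.0331 0.0404] [0.023  0.0188] [0.0053 0.0028]
1.0 [0.0387 0.0426] [0.0286 0.021 ] [0.0109 0.005 ]
1.1 [0.0444 0.0443] [0.0343 0.0227] [0.0166 0.0067]
1.15 [0.0473 0.0449] [0.0373 0.0233] [0.0196 0.0073]
1.2 [0.0503 0.0454] [0.0402 0.0238] [0.0225 0.0078]
1.22 [0.0515 0.0455] [0.0414 0.0239] [0.0237 0.008 ]
```

Emit:
drive_tool --pt "0 0 0 0 1" --pt "0 0 0 0 1" --pt "0.0013 0.0046 0 -0.08 1" --pt "0.003 0.0091 0 -0.16 1" --pt "0.003 0.0091 0 -0.16 1" --newtons 15

```text
clock: 12.48
tcp_pos: [0.5486, -0.0298, 0.2131]
tcp_rot: [-2.515, 1.569, -2.905]
ft_force: [-0.7, 0.2, 0.1]
gripper_width: 0.0102
```

Emit:
drive_tool --pt "0.0018 0.0044 0 -0.08 1" --pt "0.0042 0.0085 0 -0.16 1" --pt "0.0069 0.0125 0 -0.24 1" --pt "0.0107 0.0171 0 -0.34 1" --pt "0.0149 0.0214 0 -0.44 1" --pt "0.0149 0.0214 0 -0.44 1"

```text
clock: 13.22
tcp_pos: [0.5636, -0.0086, 0.2129]
tcp_rot: [-2.232, 1.569, -3.06]
ft_force: [-1.1, -0.2, -0.3]
gripper_width: 0.0096
```

Emit:
drive_tool --pt "0.0047 0.0038 0 -0.1 1" --pt "0.0097 0.0071 0 -0.2 1" --pt "0.015 0.0099 0 -0.3 1" --pt "0.0206 0.0121 0 -0.4 1" --pt "0.0263 0.0138 0 -0.5 1" --pt "0.0263 0.0138 0 -0.5 1"

```text
clock: 13.98
tcp_pos: [0.5897, 0.0051, 0.2129]
tcp_rot: [-2.13, 1.568, 2.829]
ft_force: [-1.6, 1.2, -0.5]
gripper_width: 0.0101
```

```bash
python3 - <<'E'
from station import manip, vision
from h import *
from scipy.spatial.transform import Rotation as R
s=manip.sense(); print(s["clock"],s["tcp_pos"],s["ft_force"],s["moment"],s["gripper_width"])
M=R.from_euler("xyz",s["tcp_rot"]).as_matrix(); print("jaw yaw",np.arctan2(M[1,1],M[0,1]))
d={n:vision.snapshot(n) for n in ["scene","side"]}
crop(d["scene"],130,140,270,280,4,"pics/l1.png")
E
```

```text
13.975 [0.58970987 0.00505485 0.21286636] [-1.59567991  1.1892042  -0.47706489] [-0.34411869  0.11669483 -0.05583208] 0.010072338980093335
jaw yaw 0.24656415492169947
```

View pics/l1.png

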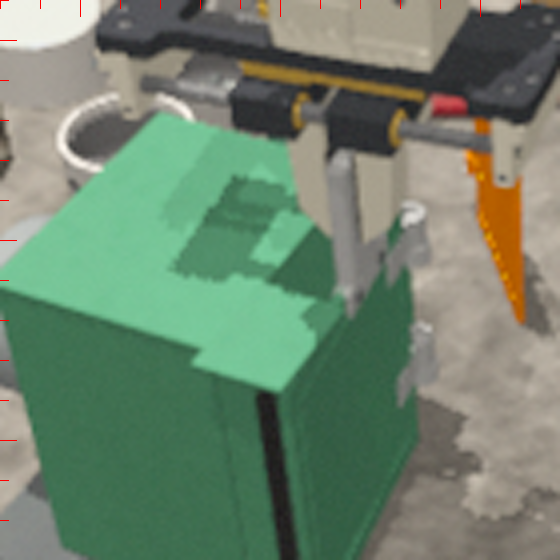

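Emit:
drive_tool --pt "0.0029 0.0006 0 -0.05 1" --pt "0.0059 0.0011 0 -0.1 1" --pt "0.0068 0.0012 0 -0.115 1" --pt "0.0068 0.0012 0 -0.115 1"

```text
clock: 14.58
tcp_pos: [0.5963, 0.0062, 0.2129]
tcp_rot: [-2.163, 1.569, 2.683]
ft_force: [-0.9, 0.3, -0.2]
gripper_width: 0.0098
```

Emit:
drive_tool --pt "0.001 0 0 -0.02 1" --pt "0.001 0 0 -0.02 1"

```text
clock: 14.82
tcp_pos: [0.5967, 0.0062, 0.2129]
tcp_rot: [-1.966, 1.567, 2.86]
ft_force: [-4.1, -0.9, 2.1]
gripper_width: 0.0097
```

```bash
python3 - <<'E'
from station import manip, vision
from h import *
from scipy.spatial.transform import Rotation as R
s=manip.sense(); print(s["clock"],s["tcp_pos"],s["ft_force"],s["moment"],s["gripper_width"])
M=R.from_euler("xyz",s["tcp_rot"]).as_matrix(); print("jaw yaw",np.arctan2(M[1,1],M[0,1]))
d={n:vision.snapshot(n) for n in ["scene","side"]}
crop(d["scene"],130,140,270,280,4,"pics/m1.png")
E
```

```text
14.825 [0.59669769 0.00618482 0.21291702] [-4.07513937 -0.90484557  2.11205514] [-0.20132484  0.78405235  0.30746142] 0.009692845266318724
jaw yaw 0.11408545583057929
```

View pics/m1.png

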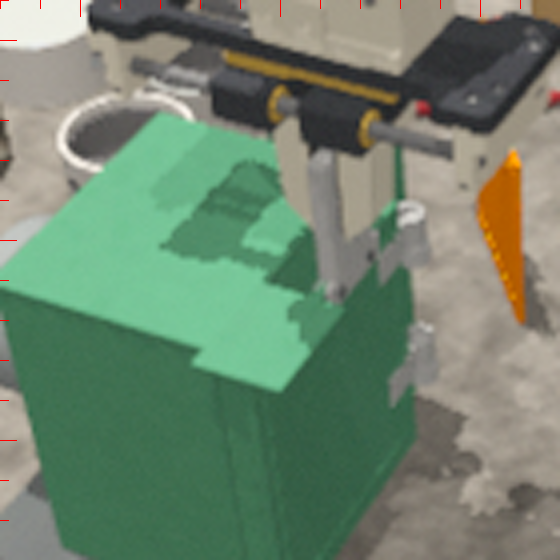

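Emit:
drive_tool --pt "0 0 0 0 0.8" --pt "0 0 0 0 0.6" --pt "0 0 0 0 0.6" --pt "0 0 0 0 0.6" --pt "0 0 0 0 0.6"

```text
clock: 15.55
tcp_pos: [0.5968, 0.0062, 0.2129]
tcp_rot: [-1.991, 1.568, 2.835]
ft_force: [-0.5, 0.1, 0.6]
gripper_width: 0.0368
```

Emit:
drive_tool --pt "0 0 0.01 0 0.6" --pt "0 0 0.03 0 0.6" --pt "0 0 0.06 0 0.6" --pt "0 0 0.1 0 0.6" --pt "-0.04 0 0.13 0 0.6" --pt "-0.08 0 0.14 0 0.6" --pt "-0.12 0 0.14 0 0.6" --pt "-0.12 0 0.14 0 0.6"

```text
clock: 16.55
tcp_pos: [0.475, 0.0064, 0.3546]
tcp_rot: [-2.349, 1.57, 2.477]
ft_force: [-0.6, 0.1, 0.2]
gripper_width: 0.0366
```

```bash
python3 - <<'E'
from station import manip, vision
from h import *
import pickle
s=manip.sense(); print(s["clock"],s["tcp_pos"],s["ft_force"])
d={n:vision.snapshot(n) for n in ["scene","side","wrist"]}; pickle.dump(d,open("n.pkl","wb"))
crop(d["scene"],130,140,270,280,4,"pics/n1.png");crop(d["side"],250,120,360,260,4,"pics/n2.png")
cv2.imwrite("pics/n3.png",d["wrist"]["img"][:,:,::-1])
E
```

```text
16.55 [0.47504342 0.00639606 0.35464784] [-0.55791704  0.06797643  0.21568225]
```

View pics/n1.png

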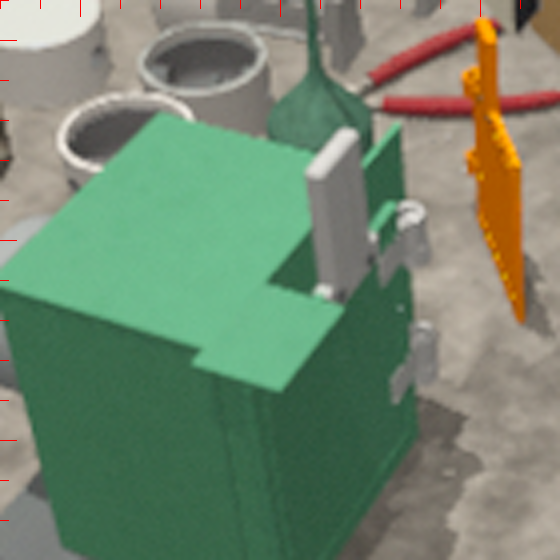

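View pics/n2.png

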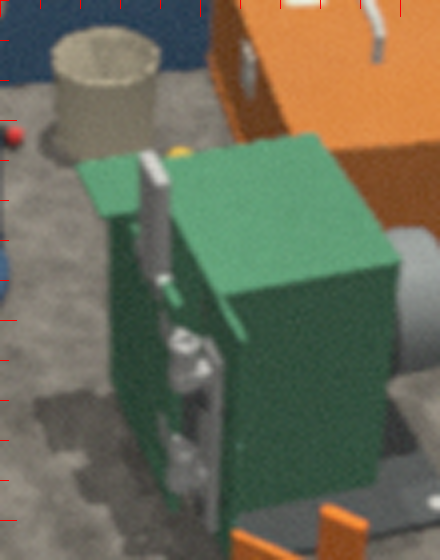

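View pics/n3.png

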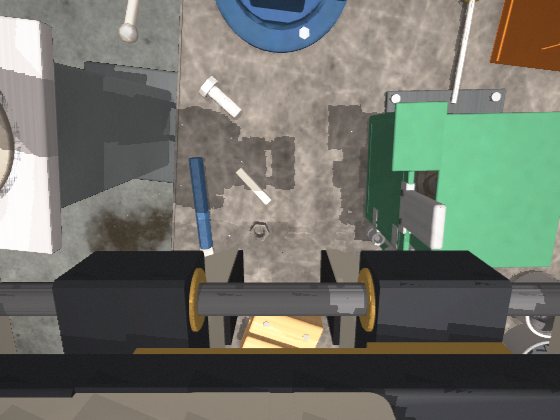

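```bash
python3 - <<'E'
from h import *
import pickle
d=pickle.load(open("n.pkl","rb")); A=d["scene"];B=d["side"]
def c(p,o,f): return (np.array(p)+.5)/f-.5+np.array(o)
r={}
for n,p,q in [("free",(313,176),(147,151)),("hinge",(351,131),(165,184)),("uk",(411,210),(184,342))]:
    X,e=tri(A,c(p,(130,140),4),B,c(q,(250,120),4)); print(n,X.round(4),np.round(e,2)); r[n]=X
y=r["free"]-r["hinge"]; print("yaw",np.arctan2(-y[0],y[1]),np.linalg.norm(y))
m=(r["free"]+r["hinge"])/2-r["uk"]; print("yaw2",np.arctan2(-m[0],m[1]),np.linalg.norm(m[:2]))
E
```

```text
free [0.5948 0.0266 0.2382] [0.69 0.43]
hinge [ 0.5992 -0.0078  0.2386] [0.47 0.31]
uk [ 0.6033 -0.0537  0.1606] [0.19 0.14]
yaw 0.12695034890125947 0.03474503649713977
yaw2 0.1004203051818505 0.06345413132001555
```

```bash
python3 -c "
from station import manip
print(manip.close_job()); s=manip.sense(); print(s['clock'])"
```

```text
the job is handed in; nothing more can be done
None
the job is handed in; nothing more can be done
```

The green door is hung on both pins, shut against the jamb and released. I handed the job in at about 16.7 s of the 51 s limit; no verdict was reported.

- **Hanging:** I gripped the lug and lifted the door out of the rack. I brought it in from the front, about 1.2 rad open, and lowered it in small steps. It slid over the pins at my first camera estimate, so no searching was needed. The seat showed as a rise of about 6 N at TCP z 0.213 m, where I expected 0.2125 m.
- **Shutting:** I swung the door shut with a light 15 N grip. The jamb contact showed as about 4 N. I then opened the fingers and moved clear.
- **Last checks:** The triangulated door yaw is 0.127 rad, against 0.128 rad for the guard, so the door is shut. The top of the upper knuckle is at z 0.1606 m, against 0.161 m expected when seated. The knuckle sits on the pin axis to within about 1 mm, and the wrist force is near zero with the arm clear.
- **Disagreements:** A second, coarser yaw estimate gave 0.100 rad. My earlier camera heights also read 1–6 mm low.

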